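# Half-turn the salt mill's bayonet lid and hold it

### The job

Swing the latch arm on the salt mill's dock shut until its tip rests in the catch, so that the mill is clamped. Then take the aluminium bayonet lid from the cork trivet, lower its lugs into the two slots of the mill's mouth until it is fully down, and twist it clockwise only half-way, until its grip bar points at the two raised ribs, never on to the lock click. Finish while still gripping the lid and holding it there against its return spring, and leave the other things on the table where they are.

Things in the scene. Friction and masses are not known exactly. Their poses are not given: they have to be found in the camera images.
- mill: Aluminium electric salt mill, upright cylinder 65 mm across, standing immovably in a grey charging dock (slab 130 x 130 x 20 mm, centred 5 mm to -x and 20 mm to -y of the mill's axis). Origin on the mill's axis at table level, z up; the toggle switch is on its -x side. Two small round dots on the outside of its mouth, 1.25 rad clockwise of the slots, show the lock position.
- mill_mouth (a point): Centre of the mill's open mouth, at the rim, 120 mm above the table. A flange with a round hole 38 mm across and two entry slots 11.7 mm wide along the mill's +x and -x, reaching 26.5 mm from the axis. 16 mm below the rim is the floor the lugs stand on: a ring with a notch 11.5 mm wide per lug, which turns with the lid. Turned lugs lie under the flange, with 2.5 mm play in height.
- half_mark: The half-way mark: two raised aluminium ribs (5 mm wide, 14 mm high, 7 mm proud) facing away from each other on the outside of the mill's mouth. Origin on the mill's axis at table level; its x axis runs through both ribs. It lies 0.785 rad (45 degrees) clockwise, seen from above, of the entry slots.
- mill_turn (a joint): Turn of the ring in the mill's mouth, rad: 0 = at the slots (rests there, its stop), grows as the lid is twisted clockwise seen from above. Half-way 0.785; sprung plungers resist from about 0.9; above 1.1 the lock has clicked. A spring turns it back if let go (0.02 N m at 0, 0.09 N m half-way). It may lag the lid by up to 0.1 rad, the lugs' play in the notches.
- lid: Aluminium bayonet lid, 0.1 kg, upright on the trivet. Origin at the centre of its underside. Plug 34 mm across, 18 mm high; at its foot two lugs along +x and -x (8 wide, 6 high, reaching 24 mm from the axis); cover disc 66 mm across, z 18 to 26; grip bar 48 mm along x, 14 mm thick along y, z 26 to 52 mm. Half a turn makes no difference. Seated, its origin is 104 mm above the table.
- trivet: Round cork trivet, 170 mm across, 10 mm thick, fixed to the table; origin at the centre of its underside. The lid lies on it.
- latch (a joint): Angle of the dock's latch arm, rad: 0 = closed, tip resting in the catch (also its stop), up to 1.5 = swung wide open; it opens counter-clockwise seen from above. The arm is stiff with friction (0.05 N m) and stays where it is left.
- latch_hinge (a point): Vertical hinge axis of the latch arm, at the arm's mid height, 45 mm above the table; 45 mm to +x and 68 mm to -y of the mill's axis in the mill's frame. The arm is a steel bar 12 mm wide, z 40 to 50 mm, reaching 105 mm from the hinge; closed, it runs along the mill's -x direction past the mill. The catch is a steel fork at its closed tip, 56 mm high.
- latch_pin (a point): Top centre of the upright round steel pin on the latch arm, 12 mm in diameter, from 50 to 95 mm above the table, 90 mm from the hinge axis. Take or push it to swing the arm.
- plate: Stoneware pasta plate, 210 mm across, 32 mm high. A bystander, standing on the table; origin at the centre of its underside.
- fork: Steel serving fork lying flat, 220 mm long, 7 mm thick. A bystander, standing on the table; origin at the centre of its underside.
- bowl: Clear glass bowl, 110 mm across, 55 mm high. A bystander, standing on the table; origin at the centre of its underside.
- jar: Glass salt jar with steel lid, 64 mm across, 85 mm high. A bystander, standing on the table; origin at the centre of its underside.
- vase: White ceramic vase, about 96 mm across, 190 mm high. A bystander, standing on the table; origin at the centre of its underside.
- pepper_mill: Turned wooden pepper mill, 54 mm across, 178 mm high. A bystander, standing on the table; origin at the centre of its underside.
- cup: White ceramic espresso cup, 72 mm across, 58 mm high. A bystander, standing on the table; origin at the centre of its underside.
There are look-alikes about, which are no part of the job. Leave any blue or turquoise look-alike of the lid alone.

How it is judged:
By the outcome, as a careful person would: the job done as asked, in the order asked, and still so for the second after the job is handed in, while the arm keeps its last pose, push and grip.
It also fails if it takes over 67 s, if anything falls off the work surface, if the arm or the gripper's body presses on something with over 40 N, if the wrist force passes 120 N, or if a joint passes its speed limit or range.

### The arm

A 6-joint arm with a two-finger parallel gripper is mounted at the origin on the work surface. World frame = base frame: x ahead of the robot, y to its left, z up, the work surface at z = 0. Lengths are in m, angles in degrees, forces in N, time in s.
With the tool pointing down it reaches from about 0.35 to 0.8 m from the base axis. Payload 7.3 kg.
Tool frame: the origin (TCP) lies at the very end of the fingers, on their centre line; the grasp point (between the pads) lies 19 mm behind it; z points along the fingers, y is the line along which they close (so a half turn about z gives the same grasp; the last joint's range is limited). The gripper opens to 85 mm and grips with 20 to 120 N. Pads are 22 mm wide; open, the fingers measure 114 mm over their backs; the gripper's body (76 mm by 85 mm) begins 54 mm behind the grasp point. The pads swing forward as they close: fully open they stand 13 mm farther back than shut.
Start: joints at [66.635, 19.595, 87.324, -0, 73.075, -8.365], TCP at [0.136, 0.507, 0.2] pointing down, gripper open.
Joint ranges: [-145.02, 145.02], [-44.19, 115.74], [2.07, 154.8], [-57.11, 237.11], [16.16, 152.29], [-177.93, 177.93]. Speed limits (degrees/s): [147.25, 147.25, 180, 180, 180, 180].

### API

Orientations are given as [roll, pitch, yaw] about the fixed x, y, z axes, in that order (R = Rz(yaw) Ry(pitch) Rx(roll)).
In Python, from bench import robot gives the robot as it stands.
- The arm moves only by the tool play_rows, never from a script. Its argument "moves" is text: rows parted by semicolons, each of 6 numbers parted by spaces: the shift along the tool's x, y, z in units of 400 mm (1.0 is 400 mm), then the turn, a rotation vector about the tool's x, y, z in units of 180 degrees (1.0 is 180 degrees). A call has 1 to 10 rows; each row is the pose to reach, as a shift and turn from the pose commanded when the call began, along the tool's axes at that moment, turning the shorter way round; what a row does not reach only later rows make up. A row lasts 1/8 s, in which the tool goes at most 62.5 mm and 10.7 degrees, less where a joint would pass 70% of its speed; a pose out of reach is approached as far as the arm can. A call with a number of a shift or a turn outside -1 to 1 is refused whole. A call with a gripper value outside its range is refused whole. "jaw" is the finger opening in mm, from 0 to 85.4, set as the call begins (left out, the last holds). The fingers move at their own pace and stop on an object; "newtons" is the grip in N (left out, the last holds). Time passes only in rows, so rows that repeat a pose let the fingers close. It gives the time, the measured TCP pose, the force, the opening and the grip force at its end, in the units of the state.
- robot.get_state(): the state, without advancing time (a new reading comes with each control period).
- robot.capture(name): name is "side" or "top"; returns a dict with "frame" (384x512x3 uint8, red, green, blue), "mtx" (3x3 intrinsics, pixels), "T" (4x4, takes a point from camera to world coordinates). Camera axes: x right, y down, z forward; pixel columns grow to the right and rows downward; lengths in m; the calibration is good to about 2 mm. A picture is of the moment at which its call begins. There is no depth.
- robot.hand_in(): hands the job in; it is judged then, once.
The state is a dict: "time_s": time; "joints": joint angles; "joint_vel": joint speeds; "joint_efforts": joint torques, N m; "ee_pos": TCP position; "ee_rot": TCP orientation; "wrist_force": force on the tool from outside, world axes, zero at the start; "moment": the same for the moment, N m; "grip_width": finger opening in m; "finger_force": force on a finger pad.
Only numpy, scipy, OpenCV 4.12 (cv2) and the standard library are available. Lean on these libraries where they do the work, as an engineer would, in place of code of your own. Each camera call takes 0.05 s, during which the arm holds its last target. There are 200 camera calls.

## Working session

There is one attempt and no reset: what is moved stays moved. The work goes in short steps, Python scripts to look and compute and a tool call to move; the robot and the scene stay as the last step left them, time stands still between calls to the robot, and variables do not carry over. Pictures are saved under pics/ and viewed, at most 10 in all, crops included, and the job is handed in when it is done.

Besides the shell and the picture viewer there is one more tool, called after "Call:" in YAML: its name, and indented under it one key for each argument. play_rows: Moves the arm, as the interface text tells. Its arguments: {"type":"object","properties":{"moves":{"type":"string"},"jaw":{"type":"number"},"newtons":{"type":"number"}},"required":["moves"]}

```bash
mkdir -p pics; ls; python3 - <<'E'
from bench import robot
import cv2,numpy as np
s=robot.get_state();print(s)
for n in("side","top"):
    c=robot.capture(n);cv2.imwrite(f"pics/{n}0.png",c["frame"][:,:,::-1]);print(n,c["mtx"].round(1).tolist(),c["T"].round(4).tolist())
    np.savez(f"{n}0.npz",**c)
E
```

```text
pics
{'time_s': 0.0, 'joints': array([ 6.66369696e+01,  1.96372956e+01,  8.73795468e+01,  1.65703798e-04,
        7.30740743e+01, -8.36325048e+00]), 'joint_vel': array([-0.02135394,  0.03661247,  0.04600249,  0.01221243,  0.01238418,
        0.01699842]), 'joint_efforts': array([-5.10026366e-04, -4.33671105e+01, -2.46007133e+01, -1.58451380e-04,
        7.92712119e-03,  2.65534528e-08]), 'ee_pos': array([0.13565213, 0.50669073, 0.19930411]), 'ee_rot': array([-1.79910073e+02, -1.33804485e-02,  1.65000161e+02]), 'wrist_force': array([-0.24761872, -0.03994091, -0.46588131]), 'moment': array([-0.02446095,  0.00939068,  0.02687467]), 'finger_force': 0.0, 'grip_width': 0.08580384872194534}
side [[379.3, 0.0, 255.6], [0.0, 379.3, 193.9], [0.0, 0.0, 1.0]] [[0.8513, -0.4038, 0.3349, 0.0719], [-0.5246, -0.6495, 0.5504, -0.6536], [-0.0047, -0.6443, -0.7648, 1.0531], [0.0, 0.0, 0.0, 1.0]]
top [[401.7, 0.0, 259.1], [0.0, 401.7, 194.5], [0.0, 0.0, 1.0]] [[-0.0248, -0.9802, 0.1963, 0.2848], [-0.9997, 0.0243, -0.0047, 0.0589], [-0.0002, -0.1964, -0.9805, 1.2493], [0.0, 0.0, 0.0, 1.0]]
```

View pics/side0.png

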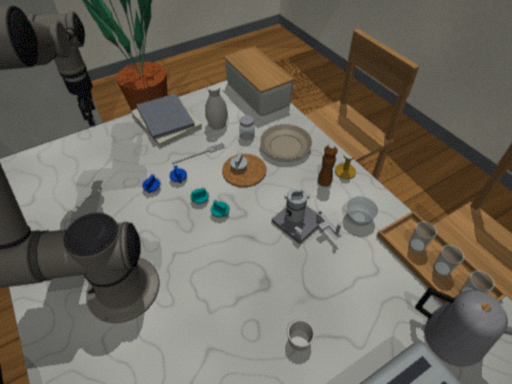

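View pics/top0.png

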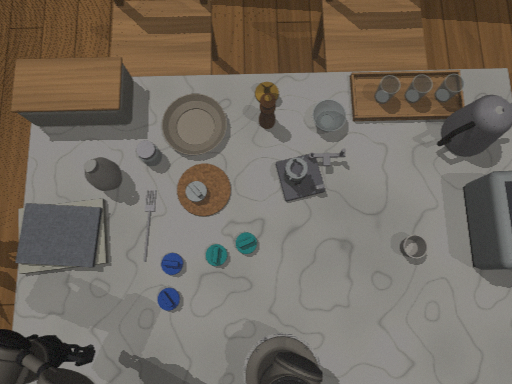

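The aluminium lid candidate is the grey one on the cork trivet, at top (196,191) and side (239,165). The look-alikes are blue at top (172,264) and (169,299), and turquoise at top (216,255) and (246,243). The mill is at top (297,170) and side (297,205), and its latch stands open to the right at top (345,155). Next I'll check these in a close crop.

```bash
python3 - <<'E'
import cv2,numpy as np
a=cv2.imread("pics/top0.png");b=cv2.imread("pics/side0.png")
def cr(i,x,y,w=100,h=75):
    return cv2.resize(i[y:y+h,x:x+w],(400,300),interpolation=cv2.INTER_CUBIC)
o=np.vstack([np.hstack([cr(a,265,135),cr(b,260,175)]),np.hstack([cr(a,170,160,60,45),cr(b,215,145,60,45)])])
cv2.imwrite("pics/crop1.png",o)
E
```

```text
(no output)
```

View pics/crop1.png

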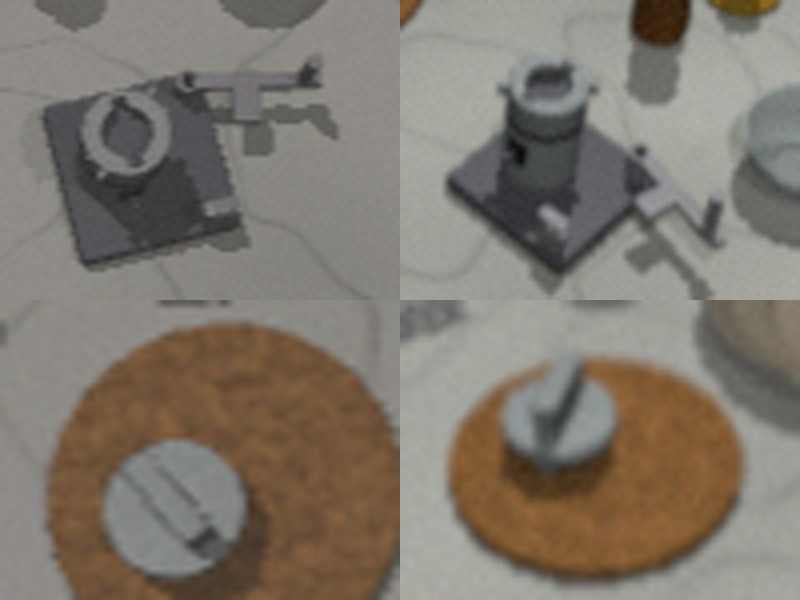

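```bash
cat > h.py <<'E'
import cv2,numpy as np
def ray(c,p):
    d=c["T"][:3,:3]@np.linalg.solve(c["mtx"],[p[0],p[1],1.]);return c["T"][:3,3],d
def onz(c,p,z):
    o,d=ray(c,p);return o+d*(z-o[2])/d[2]
def tri(c1,p1,c2,p2):
    o1,d1=ray(c1,p1);o2,d2=ray(c2,p2)
    s=np.linalg.lstsq(np.c_[d1,-d2],o2-o1,rcond=None)[0]
    a,b=o1+s[0]*d1,o2+s[1]*d2;return (a+b)/2,np.linalg.norm(a-b)
def proj(c,P):
    T=np.linalg.inv(c["T"]);q=c["mtx"]@(T[:3,:3]@np.asarray(P,float)+T[:3,3]);return q[:2]/q[2]
def load(n): return dict(np.load(n))
E
python3 - <<'E'
from h import *
t=load("top0.npz");s=load("side0.npz")
T=lambda x,y:(265+x/4-.4,135+y/4-.4)
S=lambda x,y:(260+(x-400)/4-.4,175+y/4-.4)
TL=lambda x,y:(170+x*.15-.4,160+(y-300)*.15-.4)
SL=lambda x,y:(215+(x-400)*.15-.4,145+(y-300)*.15-.4)
for n,a,b in [("rim",T(126,134),S(549,84)),("hinge",T(190,80),S(640,150)),("catch",T(218,208),S(552,217)),("pintop",T(311,62),S(715,203)),
 ("dockL",T(42,118),S(560,55)),("dockBL",T(85,262),S(447,180)),("dockBR",T(240,226),S(560,262))]:
    p,e=tri(t,a,s,b);print(n,p.round(4),round(e,4))
p,e=tri(t,TL(175,508),s,SL(558,420));print("lid disc",p,e)
# rim / lid colour
f=t["frame"];print(f[160:178,284:308].mean(2).astype(int))
print((f[160:178,284:308,2].astype(int)-f[160:178,284:308,0]))
E
```

```text
rim [ 0.5885 -0.0567  0.1182] 0.0028
hinge [ 0.6464 -0.1141  0.0554] 0.0013
catch [ 0.545  -0.1304  0.0555] 0.0021
pintop [ 0.6486 -0.2018  0.0839] 0.0008
dockL [ 0.6273 -0.0033  0.0722] 0.0288
dockBL [ 0.5128 -0.0304  0.013 ] 0.0004
dockBR [ 0.5385 -0.1524  0.0235] 0.005
lid disc [0.54551267 0.24880044 0.03045665] 0.00015785158968571408
[[ 84  77  81  83  90 113 130 122 108  64  60  57  84 117 127 128 123 129
  127 116  95  84  86  81]
 [ 77  78  80  88 107 120 125 125 112  82  57  53  59  90 116 127 129 132
  126 124 118  96  90  83]
 [ 76  78  81 105 125 125 126 127 110  68  69  73  56  59  60  78 108 127
  124 124 123 121 109  90]
 [ 77  81 103 126 122 126 128 110  68  58  72  85  84  75  58  52  65 100
  128 129 132 125 108  85]
 [ 81  83 110 127 128 131 118  83  59  59  71  82  84  75  60  58  50  72
  109 130 125 126 119  90]
 [ 77  84 106 122 124 126 109  60  65  61  72  85  86  83  83  84  72  59
   78 109 128 129 119  98]
 [ 83  93 112 122 124 120  93  63  62  71  83  85  85  86  82  85  83  75
   84 109 128 123 122 106]
 [ 75 102 124 122 130 119  84  60  72  84  83  84  85
[... 1709 characters left out ...]
 2  1 -1  0  1  1  1  2]
 [ 5 -1  0  2  0 -1  3 -1  1  2  4  4  4  4  3  4  0  1  1  2  1  2  4  1]
 [ 2  1  0  1  0  1  3  2  4  2  3  2  2  0  2  4  3  2  0  2  2  2  0  2]
 [ 3  1  0  0  3  3  2  1  2  4  3  3  2  5  4  3  2  3  0  2  4  0  2  3]
 [-1  0 -2  2  0  2  1  1  3  4  3  3  1  1 -1  2  2  1  2  3  1  1  2  1]
 [ 0 -2  0  3  1  1  1  1 -1  1  2  3  2  3  4  0  2  2  0  0  4  2 -2  0]
 [ 0  0 -1  3  2  0  2  2  0 -1 -2  2  3  1  0  4  3  0  2  1  2  3  2  1]
 [ 2 -1 -1 -1 -1  1  0  1  3  1  1 -1  0  3  1  1  0  1 -2  1  2  2  2  0]
 [ 0  0  1  0 -1  3  0  0  1  2  1  1  2  3  4  1  0  3  0  1 -1 -1  4  2]
 [-2 -1  0 -2 -1  3  0 -1  2  2  1  1  1  3  2  2  1  0 -1  0 -3 -1  0  1]]
```

```bash
python3 - <<'E'
from h import *
def blob(c,p0,thr,z,r,cen):
    g=cv2.resize(c["frame"],None,fx=8,fy=8,interpolation=cv2.INTER_CUBIC).mean(2)
    m=(g>thr).astype(np.uint8)
    # keep only near cen in world plane
    ys,xs=np.nonzero(m); k=(abs(xs/8-p0[0])<22)&(abs(ys/8-p0[1])<22); 
    mm=np.zeros_like(m); mm[ys[k],xs[k]]=1
    n,l,st,ce=cv2.connectedComponentsWithStats(mm)
    return g,l
t=load("top0.npz");s=load("side0.npz")
from scipy.optimize import least_squares
def samp(c,P):
    uv=proj(c,P);g=c["frame"].mean(2).astype(np.float32)
    return cv2.getRectSubPix(g,(1,1),(float(uv[0]),float(uv[1])))[0,0]
# rim: radial edge from outside/inside; use hole-free outer edge by max |gradient| along rays
def circ(c,c0,z,R,lo,hi,sign=None):
    C=np.array(c0)
    for it in range(4):
        pts=[]
        for a in np.arange(0,2*np.pi,np.pi/36):
            rr=np.arange(lo,hi,.0004)
            v=np.array([samp(c,[C[0]+r*np.cos(a),C[1]+r*np.sin(a),z]) for r in rr])
            d=np.convolve(v,[1]*4+[-1]*4,'valid');d=d # positive conv -> rise
            i=np.argmin(-d*-1) if 0 else np.argmin(d)
            if d[i]<-60: pts.append(C+ (rr[i]+.0014)*np.array([np.cos(a),np.sin(a)]))
        pts=np.array(pts)
        f=least_squares(lambda q:np.hypot(*(pts-q[:2]).T)-q[2],[*C,R],loss='soft_l1',f_scale=.001)
        C=f.x[:2]
    return f.x,len(pts),np.median(abs(f.fun))
for n,c in(("top",t),("side",s)):
    x,k,e=circ(c,[.588,-.057],.12,.0325,.027,.038);print(n,"rim",x.round(4),k,e.round(4))
    C=x[:2]
    for r in(.022,.0245,.036):
        print(r,[int(samp(c,[C[0]+r*np.cos(a),C[1]+r*np.sin(a),.12])) for a in np.radians(np.arange(0,360,6))])
    x,k,e=circ(c,[.5455,.2488],.036,.033,.029,.038);print(n,"lid",x.round(4),k,e.round(4))
    C=x[:2]
    for r in(.022,):
        print(r,[int(samp(c,[C[0]+r*np.cos(a),C[1]+r*np.sin(a),.036])) for a in np.radians(np.arange(0,360,6))])
E
```

```text
top rim [ 0.588  -0.0563  0.0319] 34 0.0003
0.022 [73, 57, 57, 66, 86, 106, 118, 121, 121, 124, 123, 124, 123, 121, 123, 119, 121, 124, 123, 121, 123, 127, 124, 125, 126, 127, 125, 124, 124, 114, 100, 88, 80, 74, 84, 104, 117, 121, 123, 120, 125, 123, 121, 119, 121, 120, 118, 119, 114, 118, 122, 125, 120, 125, 121, 121, 126, 121, 112, 96]
0.0245 [84, 58, 64, 63, 91, 115, 125, 126, 126, 126, 129, 127, 124, 125, 128, 126, 127, 128, 126, 125, 126, 126, 124, 127, 125, 122, 124, 124, 125, 119, 103, 86, 77, 77, 80, 106, 121, 123, 127, 124, 125, 124, 128, 126, 125, 124, 124, 127, 128, 125, 129, 127, 124, 127, 131, 126, 127, 127, 123, 112]
0.036 [138, 139, 138, 139, 137, 119, 109, 85, 84, 80, 78, 80, 81, 79, 77, 70, 69, 68, 62, 58, 71, 55, 56, 63, 91, 100, 62, 53, 59, 58, 57, 57, 53, 54, 49, 47, 46, 55, 59, 64, 80, 85, 84, 83, 82, 82, 82, 82, 84, 86, 90, 87, 83, 82, 97, 108, 86, 90, 97, 127]
top lid [0.5448 0.2481 0.0321] 54 0.0005
0.022 [132, 134, 133, 129, 124, 128, 131, 131, 131, 124, 119, 123, 131, 134, 134, 134, 132, 131, 132, 133, 134, 135, 135, 135, 133, 132, 136, 137, 136, 134, 134, 
[... 713 characters left out ...]
 138, 140, 140, 144, 146, 147, 149, 149, 146, 144, 143, 146, 149, 150, 143]
0.036 [156, 150, 152, 150, 146, 146, 150, 156, 157, 159, 161, 159, 156, 153, 151, 150, 153, 157, 157, 156, 154, 157, 158, 152, 135, 108, 89, 94, 95, 71, 61, 60, 63, 64, 69, 65, 69, 72, 71, 73, 71, 72, 70, 68, 65, 61, 60, 76, 103, 133, 146, 148, 133, 111, 103, 121, 144, 149, 153, 155]
side lid [0.5442 0.2465 0.0318] 4 0.0002
0.022 [146, 145, 138, 129, 108, 83, 73, 74, 99, 124, 137, 143, 144, 144, 143, 141, 140, 142, 141, 141, 142, 145, 146, 146, 147, 147, 148, 148, 148, 150, 148, 144, 142, 128, 111, 99, 88, 87, 91, 102, 117, 135, 141, 146, 147, 148, 149, 151, 150, 150, 151, 151, 152, 152, 150, 149, 148, 146, 146, 146]
```

```bash
cat > plan.py <<'E'
# plan rows: python3 plan.py "x y z psi" ... ; prints rows from the commanded pose, stores last as commanded
import sys,json,os,numpy as np
from scipy.spatial.transform import Rotation as R
F="cmd.json"
c=json.load(open(F)) if os.path.exists(F) else [.136,.507,.2,165.]
def rot(p): return R.from_euler("xyz",[180,0,p],degrees=True)
out=[]
for a in sys.argv[1:]:
    t=np.array(a.split(),float);R0=rot(c[3])
    s=np.round(R0.inv().apply(t[:3]-c[:3])/.4,3)
    w=np.round((R0.inv()*rot(t[3])).as_rotvec(degrees=True)/180,3)
    out.append(" ".join("%g"%(v+0.) for v in [*s,*w])); q=R0.apply(s*.4)+c[:3]; last=[*q,c[3]-w[2]*180]
print("; ".join(out)); print(np.round(last,4)); json.dump([float(v) for v in last],open(F,"w"))
E
python3 plan.py "0.42 0.17 0.22 91"; python3 plan.py "0.684 -0.203 0.20 91";python3 plan.py "0.684 -0.203 0.067 91"
```

```text
-0.904 -0.63 -0.05 0 0 0.411
[ 0.4201  0.17    0.22   91.02  ]
-0.944 0.643 0.05 0 0 0
[ 0.6839 -0.203   0.2    91.02  ]
0 0 0.332 0 0 0
[ 6.839e-01 -2.030e-01  6.720e-02  9.102e+01]
```

Call:
play_rows:
  moves: "-0.904 -0.63 -0.05 0 0 0.411; -0.904 -0.63 -0.05 0 0 0.411; -0.904 -0.63 -0.05 0 0 0.411; -0.904 -0.63 -0.05 0 0 0.411; -0.904 -0.63 -0.05 0 0 0.411; -0.904 -0.63 -0.05 0 0 0.411; -0.904 -0.63 -0.05 0 0 0.411; -0.904 -0.63 -0.05 0 0 0.411; -0.904 -0.63 -0.05 0 0 0.411"
  jaw: 0
  newtons: 30

```text
time_s: 1.23
ee_pos: [0.4194, 0.1701, 0.2196]
ee_rot: [-179.9, -0.0, 91.0]
wrist_force: [0.4, 0.1, 0.3]
grip_width: 0.0003
finger_force: 0.0
```

Call:
play_rows:
  moves: "-0.944 0.643 0.05 0 0 0; -0.944 0.643 0.05 0 0 0; -0.944 0.643 0.05 0 0 0; -0.944 0.643 0.05 0 0 0; -0.944 0.643 0.05 0 0 0; -0.944 0.643 0.05 0 0 0; -0.944 0.643 0.05 0 0 0; -0.944 0.643 0.05 0 0 0; -0.944 0.643 0.05 0 0 0; -0.944 0.643 0.05 0 0 0"

```text
time_s: 2.48
ee_pos: [0.6837, -0.2002, 0.2]
ee_rot: [-180.0, -0.0, 91.2]
wrist_force: [-0.0, -0.1, 0.1]
grip_width: 0.0001
finger_force: 0.0
```

Call:
play_rows:
  moves: "0 0 0.332 0 0 0; 0 0 0.332 0 0 0; 0 0 0.332 0 0 0; 0 0 0.332 0 0 0; 0 0 0.332 0 0 0"

```text
time_s: 3.1
ee_pos: [0.6858, -0.2032, 0.0712]
ee_rot: [179.7, 0.1, 91.1]
wrist_force: [-0.1, 0.7, 0.5]
grip_width: -0.0003
finger_force: 0.0
```

```bash
cat > arc.py <<'E'
import sys,subprocess,numpy as np
H=np.array([.6471,-.1129])
a=[]
for th,d in [tuple(map(float,s.split(","))) for s in sys.argv[1:]]:
    r=np.radians(th);p=H+.09*np.array([np.cos(r),np.sin(r)])-d*np.array([np.sin(r),-np.cos(r)])
    a.append("%.4f %.4f 0.067 %.2f"%(*p,th+180))
subprocess.run(["python3","plan.py",*a])
E
python3 arc.py -- 2>/dev/null; python3 arc.py -89,.024 -94,.021 -102,.021 -110,.021 -118,.021 -126,.021 -134,.021 -142,.021 -150,.021 -150,.021
```

```text
0.002 -0.028 0.001 0 0 0; -0.002 -0.055 0.001 0 0 0.028; -0.004 -0.088 0.001 0 0 0.072; -0.002 -0.12 0.001 0 0 0.117; 0.005 -0.151 0.001 0 0 0.161; 0.015 -0.182 0.001 0 0 0.206; 0.031 -0.21 0.001 0 0 0.25; 0.049 -0.236 0.001 0 0 0.295; 0.072 -0.259 0.001 0 0 0.339; 0.072 -0.259 0.001 0 0 0.339
[ 0.5798 -0.176   0.0668 30.    ]
```

Call:
play_rows:
  moves: "0.002 -0.028 0.001 0 0 0; -0.002 -0.055 0.001 0 0 0.028; -0.004 -0.088 0.001 0 0 0.072; -0.002 -0.12 0.001 0 0 0.117; 0.005 -0.151 0.001 0 0 0.161; 0.015 -0.182 0.001 0 0 0.206; 0.031 -0.21 0.001 0 0 0.25; 0.049 -0.236 0.001 0 0 0.295; 0.072 -0.259 0.001 0 0 0.339; 0.072 -0.259 0.001 0 0 0.339"

```text
time_s: 4.35
ee_pos: [0.5807, -0.176, 0.0693]
ee_rot: [179.8, -0.1, 30.1]
wrist_force: [0.5, -0.1, 0.3]
grip_width: -0.0
finger_force: 0.0
```

```bash
python3 - <<'E'
from bench import robot
import cv2,numpy as np
fr=[]
for n in("side","top"):
    c=robot.capture(n);np.savez(f"{n}1.npz",**c);fr.append(c["frame"][:,:,::-1])
def cr(i,x,y,w=100,h=75): return cv2.resize(i[y:y+h,x:x+w],(400,300),interpolation=cv2.INTER_CUBIC)
cv2.imwrite("pics/push1.png",np.hstack([cr(fr[1],265,135),cr(fr[0],260,175)]))
E
python3 arc.py -157,.021 -162,.021 -165,.021 -166,.021 -166,.021
```

```text
-0.005 -0.028 0 0 0 0.039; -0.006 -0.048 0 0 0 0.067; -0.006 -0.06 0 0 0 0.083; -0.006 -0.064 0 0 0 0.089; -0.006 -0.064 0 0 0 0.089
[ 0.565  -0.155   0.0668 13.98  ]
```

View pics/push1.png

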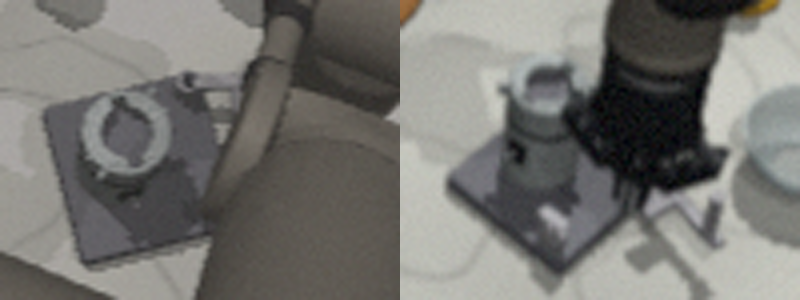

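```bash
python3 - <<'E'
from h import *
t=load("top1.npz");s=load("side1.npz")
for P in [(.5807,-.176,.069),(.6486,-.2018,.09),(.6858,-.2032,.071),(.6471,-.1129,.05)]:
    a=proj(t,P);b=proj(s,P);print(P,"top",a.round(1),((a-[265,135])*4).round(),"side",b.round(1),((b-[260,175])*4+[400,0]).round())
d=abs(load("side0.npz")["frame"].astype(int)-s["frame"]).sum(2)
print(d[215:240:2,335:350])
from bench import robot
print(robot.get_state()["ee_pos"],robot.get_state()["joints"])
E
```

```text
(0.5807, -0.176, 0.069) top [334.3 173.4] [277. 154.] side [315.5 231.7] [622. 227.]
(0.6486, -0.2018, 0.09) top [342.7 149.6] [311.  59.] side [338.8 224.2] [715. 197.]
(0.6858, -0.2032, 0.071) top [341.1 139.9] [304.  20.] side [347.2 222.9] [749. 192.]
(0.6471, -0.1129, 0.05) top [311.5 154.7] [186.  79.] side [319.2 212.8] [637. 151.]
[[365 389 382 329 304 251  73  58  92  69  80  49  48  47  44]
 [441 439 425 398 327 123  50  95  72  40  43  37  39  39  51]
 [418 362 310 262 126  31  95  74  66  71  60  35  50  49  42]
 [ 32   2  33  63  79  75  82  81  62  49  58  46  51  65  62]
 [ 94  89  89  84  69  80  73  78  57  47  58  68  68  66  59]
 [ 77  82  66  35  71  78  83  86  72  65  62  47  48  63  63]
 [ 84  65  48  25  50  67  72  92  83  65  52  65  64  61  67]
 [ 66  53  52  21  47  75  96  85  92  69  64  49  74  50  54]
 [ 64  28  45  44  51  86  89  82  75  89  77  82  59  62  58]
 [ 33  49  35  53  83  76  80  84  68  80  90  88  75  69  61]
 [ 67  58  51  58  71  56  67  80  81  79  85  85  83  92  97]
 [ 68  70  67  53  82  77  88  80  89  76  77  88  91  71  72]
 [ 76  72  86  83  87  92  79  90  81  80  82  91  84  72  86]]
[ 0.58101403 -0.17651002  0.0685342 ] [-2.41272928e+01  3.50948092e+01  8.37273110e+01  1.57991347e-03
  6.09752673e+01  3.57042444e+01]
```

```bash
python3 - <<'E'
from h import *
a=load("side0.npz")["frame"][:,:,::-1];b=load("side1.npz")["frame"][:,:,::-1]
def cr(i,x=300,y=185,w=60,h=60): return cv2.resize(i[y:y+h,x:x+w],(400,400),interpolation=cv2.INTER_CUBIC)
cv2.imwrite("pics/cmp.png",cv2.convertScaleAbs(np.hstack([cr(a),cr(b)]),alpha=1.4))
E
```

```text
(no output)
```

View pics/cmp.png

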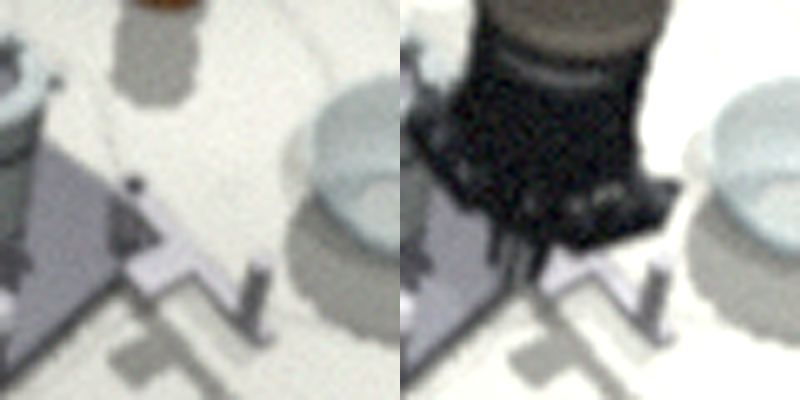

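Call:
play_rows:
  moves: "0 0 0.03 0 0 0; 0 0 0.06 0 0 0; 0 0 0.06 0 0 0"

```text
time_s: 4.82
ee_pos: [0.5787, -0.1755, 0.0408]
ee_rot: [-179.8, 0.1, 30.0]
wrist_force: [-0.2, -0.6, -0.2]
grip_width: 0.0003
finger_force: 0.0
```

```bash
python3 - <<'E'
import json
json.dump([.5798,-.176,.0668-.024,30.],open("cmd.json","w"))
from bench import robot
from h import *
c=robot.capture("side");np.savez("side2.npz",**c);p=robot.get_state()["ee_pos"];print(p,proj(c,p))
b=c["frame"][:,:,::-1]
def cr(i,x=290,y=195,w=60,h=60): return cv2.resize(i[y:y+h,x:x+w],(600,600),interpolation=cv2.INTER_CUBIC)
cv2.imwrite("pics/low.png",cv2.convertScaleAbs(cr(b),alpha=1.6))
E
```

```text
[ 0.57920414 -0.1757339   0.04163074] [314.04303282 236.76041557]
```

View pics/low.png

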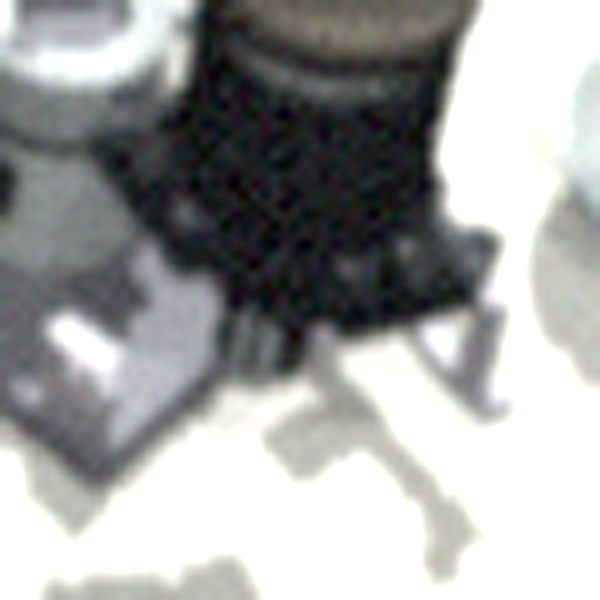

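```bash
python3 - <<'E'
from h import *
a=load("side0.npz")["frame"].mean(2).astype(int);b=load("side2.npz")["frame"].mean(2).astype(int)
print("cols 306..328");
for r in range(224,244): print(r,b[r,306:328]," | ",(b-a)[r,306:328])
E
```

```text
cols 306..328
224 [110 106 105 105 101  80  41  13  17  13   9  12  20   9  11  17  24  25
  21  27  27  24]  |  [   6    8    6    7    4  -15  -57  -89  -81  -84  -88  -74  -63 -107
 -125 -126 -123 -121 -127 -119 -121 -126]
225 [107 107 108 106 106  91  47  14  28  31  10  18  25  12  24  14  20  16
  25  15  22  22]  |  [   9    3    7    6    5  -12  -48  -89  -74  -68  -82  -59  -61 -114
 -122 -136 -129 -129 -128 -133 -125 -119]
226 [108 102 108 103 107  90  54  38  54  40  27  24  25  23  13  14  20  15
  16   8  10  20]  |  [   7    1   10    4    8   -9  -46  -62  -46  -51  -55  -38  -42  -79
 -124 -136 -133 -137 -133 -137 -117  -96]
227 [106 104 105 106 105  79  39  47  68  47  54  44  20  22  26  47  58  41
  15  19  24  34]  |  [   2    7    7    5    5  -20  -60  -48  -24  -32   -2   -7  -39  -54
  -87  -91  -91 -107 -117 -100  -80  -67]
228 [108 109 107 108 101  69  33  51  63  55  62  65  35   5  35  69  92  69
  46  49  62  82]  |  [  8   8   5   6  -1 -31 -66 -36 -12  -8  11   8 -34 -71 -44 -46 -39 -54
 -62 -51 -47 -33]
229 [109 104 106 107 102  66  41  59  62  49  68
[... 1916 characters left out ...]
8 21 18 16 19 18 13 21 18 17 19]
240 [157 177 176 176 176 177 179 184 184 183 161 139 119 119 117 117 120 131
 131 156 157 134]  |  [27 29 27 29 27 24 24 29 27 29 21 24 13 20 20 21 21 26 15 23 27 16]
241 [174 179 178 176 180 183 182 183 184 185 180 162 136 122 117 119 132 156
 167 179 179 164]  |  [26 29 29 26 27 30 23 25 29 30 32 24 20 18 18 18 18 23 28 29 26 27]
242 [175 176 179 180 183 181 187 184 183 184 184 177 160 133 128 136 161 178
 183 183 184 179]  |  [27 27 29 27 26 25 33 28 28 28 29 27 22 16 19 23 25 26 30 23 28 29]
243 [176 179 185 182 185 182 184 185 185 185 185 182 179 165 163 165 176 184
 187 188 182 185]  |  [30 28 29 26 29 28 27 30 29 26 29 27 26 26 30 26 24 26 34 30 23 29]
```

```bash
python3 - <<'E'
from h import *
t=load("top0.npz");s=load("side0.npz")
print("bowl",onz(t,(329.5,117),.055).round(3),onz(s,(361,208),.055).round(3),tri(t,(329.5,117),s,(361,208)))
print("pin top",tri(t,(342.6,150),s,(338.7,224.4)),"base",tri(t,(341,154.5),s,(339.4,233.3)))
E
python3 plan.py "0.62 -0.19 0.15 60" "0.676 -0.203 0.12 91"; python3 plan.py "0.676 -0.203 0.052 91"
```

```text
bowl [ 0.768 -0.175  0.055] [ 0.775 -0.173  0.055] (array([ 0.76828232, -0.17516684,  0.06026585]), np.float64(0.00515848368696745))
pin top (array([ 0.64810026, -0.20175234,  0.08894902]), np.float64(0.0006916945967027534)) base (array([ 0.65137347, -0.20766783,  0.04287932]), np.float64(0.007689690861656997))
0.07 0.081 -0.268 0 0 -0.167; 0.175 0.179 -0.193 0 0 -0.339
[ 0.6762 -0.203   0.12   91.02  ]
0 -0.001 0.17 0 0 0
[ 6.758e-01 -2.030e-01  5.200e-02  9.102e+01]
```

Call:
play_rows:
  moves: "0 0 -0.268 0 0 0; 0 0 -0.268 0 0 0; 0.07 0.081 -0.268 0 0 -0.167; 0.07 0.081 -0.268 0 0 -0.167; 0.07 0.081 -0.268 0 0 -0.167; 0.175 0.179 -0.193 0 0 -0.339; 0.175 0.179 -0.193 0 0 -0.339; 0.175 0.179 -0.193 0 0 -0.339; 0.175 0.179 -0.193 0 0 -0.339"

```text
time_s: 6.0
ee_pos: [0.6763, -0.2029, 0.1197]
ee_rot: [-180.0, -0.0, 90.9]
wrist_force: [-0.2, 0.7, 0.2]
grip_width: -0.0001
finger_force: 0.0
```

Call:
play_rows:
  moves: "0 -0.001 0.05 0 0 0; 0 -0.001 0.1 0 0 0; 0 -0.001 0.14 0 0 0; 0 -0.001 0.17 0 0 0; 0 -0.001 0.17 0 0 0; 0 -0.001 0.17 0 0 0"

```text
time_s: 6.75
ee_pos: [0.6762, -0.2031, 0.0528]
ee_rot: [179.9, 0.0, 91.0]
wrist_force: [-0.3, -0.4, 0.0]
grip_width: -0.0004
finger_force: 0.0
```

```bash
python3 - <<'E'
from bench import robot
from h import *
s=robot.get_state();p=s["ee_pos"]
fr=[]
for n in("side","top"):
    c=robot.capture(n);np.savez(f"{n}3.npz",**c);fr.append(c["frame"][:,:,::-1]);print(n,p,proj(c,p))
def cr(i,x,y,w=60,h=60): return cv2.resize(i[y:y+h,x:x+w],(400,400),interpolation=cv2.INTER_CUBIC)
cv2.imwrite("pics/p3.png",cv2.convertScaleAbs(np.hstack([cr(fr[0],315,185),cr(fr[1],305,115)]),alpha=1.4))
E
sed -i 's/0.067/%.3f/; s/"%(\*p,th+180)/"%(*p,Z,th+180)/; s/^a=\[\]/a=[];Z=.052/' arc.py; python3 arc.py -94,.0205 -102,.0205 -110,.0205 -118,.0205 -126,.0205 -134,.0205 -142,.0205 -150,.0205 -150,.0205
```

```text
side [ 0.67621353 -0.20306828  0.05275954] [343.84707331 227.5222421 ]
top [ 0.67621353 -0.20306828  0.05275954] [340.10504666 144.78013885]
-0.002 -0.036 0 0 0 0.028; -0.004 -0.069 0 0 0 0.072; -0.002 -0.101 0 0 0 0.117; 0.005 -0.132 0 0 0 0.161; 0.016 -0.162 0 0 0 0.206; 0.031 -0.191 0 0 0 0.25; 0.05 -0.217 0 0 0 0.295; 0.073 -0.24 0 0 0 0.339; 0.073 -0.24 0 0 0 0.339
[ 0.5793 -0.1755  0.052  30.    ]
```

View pics/p3.png

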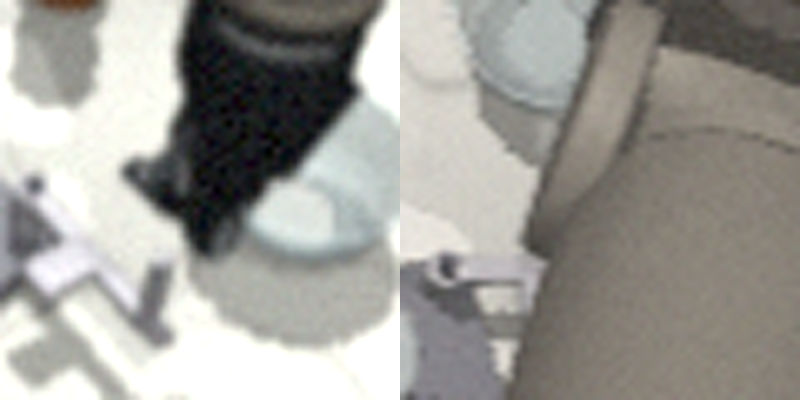

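Call:
play_rows:
  moves: "0 0 0.02 0 0 0; 0 0 0.04 0 0 0; -0.002 -0.036 0.04 0 0 0.028; -0.004 -0.069 0.04 0 0 0.072; -0.002 -0.101 0.04 0 0 0.117; 0.005 -0.132 0.04 0 0 0.161; 0.005 -0.132 0.04 0 0 0.161"

```text
time_s: 7.72
ee_pos: [0.6222, -0.2017, 0.0356]
ee_rot: [-179.9, 0.0, 62.1]
wrist_force: [0.4, 0.4, 0.0]
grip_width: -0.0001
finger_force: 0.0
```

```bash
python3 - <<'E'
import json
from scipy.spatial.transform import Rotation as R
import numpy as np
R0=R.from_euler("xyz",[180,0,91.02],degrees=True);q=R0.apply(np.array([.005,-.132,.04])*.4)+[.6758,-.203,.052]
json.dump([*q,91.02-.161*180],open("cmd.json","w"))
from bench import robot
from h import *
s=robot.get_state();p=s["ee_pos"];c=robot.capture("side");np.savez("side4.npz",**c);print(p,proj(c,p))
f=c["frame"][:,:,::-1]
def cr(i,x,y,w=80,h=80): return cv2.resize(i[y:y+h,x:x+w],(600,600),interpolation=cv2.INTER_CUBIC)
cv2.imwrite("pics/p4.png",cv2.convertScaleAbs(cr(f,290,175),alpha=1.4))
E
```

```text
[ 0.62222165 -0.20166025  0.03559712] [329.55106751 237.64287583]
```

View pics/p4.png

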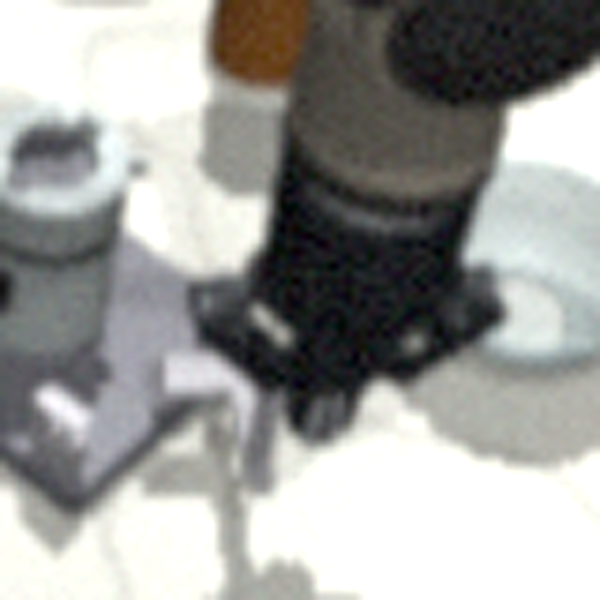

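```bash
python3 - <<'E'
from h import *
s=load("side4.npz")
for z in(.085,.09,.095):
    p=onz(s,(325.2,228.6),z);d=p[:2]-[.6471,-.1129];print(z,p.round(4),np.hypot(*d),np.degrees(np.arctan2(d[1],d[0])))
print("tip at z:",[onz(s,(332.7,233.3),z).round(4) for z in(.036,.05,.06)])
E
python3 arc.py -- -126,.0205 -134,.0205 -142,.0205 -150,.0205 -156,.0205 -160,.0205 -160,.0205 2>&1 | tail -3
```

```text
0.085 [ 0.6051 -0.1903  0.085 ] 0.08806967456627589 -118.46384201649758
0.09 [ 0.6024 -0.1927  0.09  ] 0.09149457292865494 -119.26593663070842
0.095 [ 0.5996 -0.1951  0.095 ] 0.09493610645951267 -120.01001485938673
tip at z: [array([ 0.6411, -0.1941,  0.036 ]), array([ 0.6333, -0.2004,  0.05  ]), array([ 0.6277, -0.2049,  0.06  ])]
    for th,d in [tuple(map(float,s.split(","))) for s in sys.argv[1:]]:
                 ~~~~~^^^^^^^^^^^^^^^^^^^^^^^^^
ValueError: could not convert string to float: '--'
```

```bash
sed -i 's/Z=.052/Z=.036/' arc.py; python3 arc.py -126,.0205 -134,.0205 -142,.0205 -150,.0205 -156,.0205 -160,.0205 -160,.0205; python3 arc.py -163,.0205 -165,.0205 -166,.0205 -167,.0205 -167,.0205 
```

```text
-0.005 -0.032 0 0 0 0.045; -0.006 -0.064 0 0 0 0.089; -0.002 -0.096 0 0 0 0.134; 0.007 -0.127 0 0 0 0.178; 0.016 -0.149 0 0 0 0.211; 0.024 -0.164 0 0 0 0.234; 0.024 -0.164 0 0 0 0.234
[ 0.5695 -0.1627  0.036  19.92  ]
-0.003 -0.011 0 0 0 0.016; -0.004 -0.019 0 0 0 0.027; -0.004 -0.023 0 0 0 0.033; -0.005 -0.027 0 0 0 0.038; -0.005 -0.027 0 0 0 0.038
[ 0.564  -0.1532  0.036  13.08  ]
```

Call:
play_rows:
  moves: "-0.005 -0.032 0 0 0 0.045; -0.006 -0.064 0 0 0 0.089; -0.002 -0.096 0 0 0 0.134; 0.007 -0.127 0 0 0 0.178; 0.016 -0.149 0 0 0 0.211; 0.024 -0.164 0 0 0 0.234; 0.024 -0.164 0 0 0 0.234"

```text
time_s: 8.65
ee_pos: [0.5698, -0.1624, 0.0359]
ee_rot: [-180.0, -0.0, 20.1]
wrist_force: [-0.7, -0.0, 1.1]
grip_width: 0.0
finger_force: 0.0
```

Call:
play_rows:
  moves: "-0.003 -0.011 0 0 0 0.016; -0.004 -0.019 0 0 0 0.027; -0.004 -0.023 0 0 0 0.033; -0.005 -0.027 0 0 0 0.038; -0.005 -0.027 0 0 0 0.038"

```text
time_s: 9.28
ee_pos: [0.564, -0.1531, 0.036]
ee_rot: [-180.0, -0.0, 13.1]
wrist_force: [1.0, 0.1, 0.5]
grip_width: 0.0005
finger_force: 0.1
```

Call:
play_rows:
  moves: "0 -0.003 0 0 0 0; 0 -0.005 0 0 0 0; 0 -0.008 0 0 0 0; 0 -0.008 0 0 0 0"

```text
time_s: 9.78
ee_pos: [0.5638, -0.1518, 0.0361]
ee_rot: [179.8, -0.1, 13.1]
wrist_force: [2.3, -8.0, -2.3]
grip_width: 0.0001
finger_force: 4.0
```

```bash
echo '[0.5633,-0.1501,0.036,13.08]' > cmd.json; python3 plan.py "0.5675 -0.168 0.036 13.08" "0.5675 -0.168 0.2 13.08"; python3 plan.py "0.5446 0.248 0.18 42" || true
```

```text
0 0.046 0 0 0 0; 0 0.046 -0.41 0 0 0
[ 0.5675 -0.168   0.2    13.08  ]
0.18 -1.026 0.05 0 0 -0.161
[ 0.5447  0.248   0.18   42.06  ]
```

```bash
echo '[0.5675,-0.168,0.2,13.08]' > cmd.json; python3 plan.py "0.50 0.15 0.2 42";python3 plan.py "0.5446 0.248 0.12 42"
```

```text
0.016 -0.813 0 0 0 -0.161
[ 0.5001  0.1502  0.2    42.06  ]
0.246 -0.107 0.2 0 0 0
[ 0.5445  0.2479  0.12   42.06  ]
```

Call:
play_rows:
  moves: "0 0.02 0 0 0 0; 0 0.046 0 0 0 0; 0 0.046 -0.2 0 0 0; 0 0.046 -0.41 0 0 0; 0 0.046 -0.41 0 0 0; 0 0.046 -0.41 0 0 0"

```text
time_s: 10.52
ee_pos: [0.5691, -0.1688, 0.2038]
ee_rot: [179.8, -0.3, 13.1]
wrist_force: [-0.7, 0.2, -0.6]
grip_width: 0.0001
finger_force: 0.0
```

Call:
play_rows:
  moves: "0.016 -0.813 0 0 0 -0.161; 0.016 -0.813 0 0 0 -0.161; 0.016 -0.813 0 0 0 -0.161; 0.016 -0.813 0 0 0 -0.161; 0.016 -0.813 0 0 0 -0.161; 0.016 -0.813 0 0 0 -0.161; 0.016 -0.813 0 0 0 -0.161"
  jaw: 45

```text
time_s: 11.4
ee_pos: [0.4995, 0.1504, 0.1991]
ee_rot: [-180.0, 0.1, 42.2]
wrist_force: [-0.1, -0.8, -0.5]
grip_width: 0.0455
finger_force: 0.0
```

Call:
play_rows:
  moves: "0.246 -0.107 0.2 0 0 0; 0.246 -0.107 0.2 0 0 0; 0.246 -0.107 0.2 0 0 0; 0.246 -0.107 0.2 0 0 0; 0.246 -0.107 0.2 0 0 0"

```text
time_s: 12.02
ee_pos: [0.5451, 0.2463, 0.1213]
ee_rot: [179.9, -0.1, 42.0]
wrist_force: [0.4, -0.6, -0.1]
grip_width: 0.0451
finger_force: 0.0
```

```bash
python3 - <<'E'
from bench import robot
from h import *
p=robot.get_state()["ee_pos"];fr={}
for n in("side","top"):
    c=robot.capture(n);np.savez(f"{n}5.npz",**c);fr[n]=c["frame"][:,:,::-1];print(n,p,proj(c,p),proj(c,p+[0,0,.022]))
def cr(i,x,y,w=80,h=80): return cv2.resize(i[y:y+h,x:x+w],(400,400),interpolation=cv2.INTER_CUBIC)
cv2.imwrite("pics/p5.png",cv2.convertScaleAbs(np.hstack([cr(fr["side"],205,110),cr(fr["side"],265,175)]),alpha=1.3))
E
```

```text
side [0.54514412 0.2463281  0.12132819] [237.5777961  145.20480093] [237.32427708 140.61439808]
top [0.54514412 0.2463281  0.12132819] [191.82084667 184.44238156] [190.54051465 182.72086976]
```

View pics/p5.png

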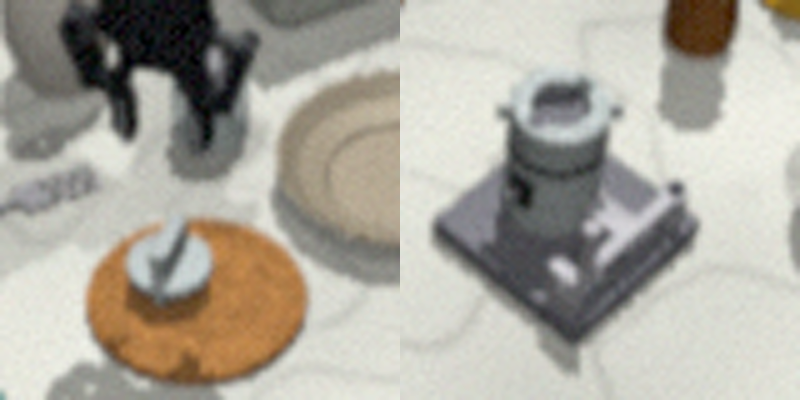

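Call:
play_rows:
  moves: "0 0 0.1 0 0 0; 0 0 0.17 0 0 0; 0 0 0.2 0 0 0; 0 0 0.2 0 0 0"

```text
time_s: 12.62
ee_pos: [0.5445, 0.2476, 0.0403]
ee_rot: [-180.0, -0.0, 42.0]
wrist_force: [0.8, 0.2, 0.6]
grip_width: 0.0448
finger_force: 0.0
```

```bash
python3 - <<'E'
from bench import robot
from h import *
c=robot.capture("side");np.savez("side6.npz",**c);p=robot.get_state()["ee_pos"];print(p,proj(c,p))
a=load("side0.npz")["frame"].mean(2).astype(int);b=c["frame"].mean(2).astype(int)
for r in range(145,172): print(r,b[r,222:256])
E
```

```text
[0.54499909 0.24792152 0.04106128] [238.20728519 160.79522003]
145 [100  86  90 112  99  58  19   4   6  14  65 127 148 151 152 151 146 135
 112  72  34  14   4  12  15  28  43  39  23  17  46 101 141 149]
146 [ 96 108 118 136 131  91  46  11   6  10  51 120 145 152 153 152 153 148
 140 103  59  13   8  23  24  28  28  20  10  21  75 122 141 149]
147 [ 99 104 118 139 143 121  69  31  35  11  48 115 147 154 153 153 150 149
 146 126  86  44  14  20  20  32  25  14  19  49 100 134 150 159]
148 [110 124 133 142 148 140  77  41  40  16  45 104 149 154 150 151 152 149
 146 139 121  65  24  24  14  21  16  11  28  75 128 151 155 163]
149 [135 143 142 148 152 142  85  49  49  29  34  92 142 151 152 153 145 146
 145 146 138  80  31   9  15  34  46  47  58 106 146 162 166 168]
150 [147 143 143 152 154 144  92  51  56  28  34  99 143 153 153 151 147 144
 147 149 139  87  47  23   6  43  88  95 104 142 162 171 169 171]
151 [145 146 153 155 153 145  96  57  55  32  45 107 145 153 152 147 145 144
 148 148 142  91  53  26  10  50 107 134 148 164 172 170 171 171]
152 [146 153 155 157 159 147 113  73
[... 2123 characters left out ...]
92  93  94  94  95  97  77  65  81 110 118 107  96 105 130 152
 150 140 131 112  83  62  62  89 101  94  96  96  96  98 102  98]
168 [132 102  94  96  98  94  95  95  73  61  55  67  79  88  89  93 115 121
 116 104  95  74  59  58  66  87 100 101 102 104 104 101 100  98]
169 [130 103 101 100  97  94  97  92  70  55  53  54  53  65  75  79  82  84
  78  72  61  51  53  56  70  92  94 102  99 101 106  94  99  97]
170 [123  94  95  96  96  94  94  80  68  59  55  53  51  58  70  62  63  54
  52  52  53  55  58  65  74  94 101  99  98 106 101  99  96 100]
171 [119  79  79  91  96  90  84  69  63  64  62  54  59  59  65  56  61  53
  52  56  57  62  63  63  86  96  97 100  94  96 100  90  95  99]
```

Call:
play_rows:
  moves: "0 0 0.01 0 0 0; 0 0 0.015 0 0 0; 0 0 0.02 0 0 0; 0 0 0.02 0 0 0"

```text
time_s: 13.18
ee_pos: [0.5443, 0.248, 0.0319]
ee_rot: [-180.0, 0.0, 42.1]
wrist_force: [0.1, -0.2, -0.1]
grip_width: 0.0449
finger_force: 0.0
```

Call:
play_rows:
  moves: "0 0 0.01 0 0 0; 0 0 0.02 0 0 0; 0 0 0.03 0 0 0; 0 0 0.03 0 0 0"

```text
time_s: 13.68
ee_pos: [0.5441, 0.2479, 0.0195]
ee_rot: [-180.0, 0.0, 42.1]
wrist_force: [-0.1, -0.0, 0.3]
grip_width: 0.0452
finger_force: 0.0
```

Call:
play_rows:
  moves: "0 0 0.006 0 0 0; 0 0 0.012 0 0 0; 0 0 0.012 0 0 0"

```text
time_s: 14.05
ee_pos: [0.5442, 0.248, 0.015]
ee_rot: [-180.0, 0.0, 42.1]
wrist_force: [-0.7, 0.9, 0.5]
grip_width: 0.0453
finger_force: 0.0
```

Call:
play_rows:
  moves: "0 0 0 0 0 0; 0 0 0 0 0 0; 0 0 0 0 0 0; 0 0 0 0 0 0; 0 0 0 0 0 0; 0 0 0 0 0 0"
  jaw: 5
  newtons: 50

```text
time_s: 14.8
ee_pos: [0.5446, 0.248, 0.0155]
ee_rot: [180.0, -0.0, 42.1]
wrist_force: [0.2, -2.0, 3.4]
grip_width: 0.0128
finger_force: 51.0
```

```bash
echo '[0.5445,0.2479,0.0152,42.06]' > cmd.json; python3 plan.py "0.5445 0.2479 0.17 42.06"; python3 plan.py "0.588 -0.0567 0.17 13"
```

```text
0 0 -0.387 0 0 0
[ 0.5445  0.2479  0.17   42.06  ]
-0.429 0.638 0 0 0 0.161
[ 0.5881 -0.0565  0.17   13.08  ]
```

Call:
play_rows:
  moves: "0 0 -0.03 0 0 0; 0 0 -0.1 0 0 0; 0 0 -0.22 0 0 0; 0 0 -0.34 0 0 0; 0 0 -0.387 0 0 0; 0 0 -0.387 0 0 0"

```text
time_s: 15.55
ee_pos: [0.545, 0.2483, 0.172]
ee_rot: [179.9, -0.2, 42.1]
wrist_force: [-0.6, 0.1, -0.8]
grip_width: 0.0124
finger_force: 50.6
```

Call:
play_rows:
  moves: "-0.1 0.15 0 0 0 0.05; -0.21 0.31 0 0 0 0.1; -0.32 0.47 0 0 0 0.161; -0.42 0.62 0 0 0 0.161; -0.429 0.638 0 0 0 0.161; -0.429 0.638 0 0 0 0.161; -0.429 0.638 0 0 0 0.161"

```text
time_s: 16.42
ee_pos: [0.5871, -0.0561, 0.1686]
ee_rot: [-179.9, 0.1, 13.0]
wrist_force: [0.2, 0.1, -0.6]
grip_width: 0.0127
finger_force: 50.5
```

```bash
python3 - <<'E'
from bench import robot
from h import *
s=robot.get_state();p=s["ee_pos"];print(p,s["ee_rot"],s["wrist_force"]);fr={}
for n in("side","top"):
    c=robot.capture(n);np.savez(f"{n}7.npz",**c);fr[n]=c["frame"][:,:,::-1];print(n,proj(c,p),"disc exp",proj(c,p+[0,0,-.0055+.026]),"rim",proj(c,[.588,-.0567,.12]))
def cr(i,x,y,w=60,h=60): return cv2.resize(i[y:y+h,x:x+w],(400,400),interpolation=cv2.INTER_CUBIC)
cv2.imwrite("pics/p7.png",cv2.convertScaleAbs(np.hstack([cr(fr["side"],267,170),cr(fr["top"],267,135)]),alpha=1.4))
E
```

```text
[ 0.58705972 -0.05605997  0.16862654] [-1.79898739e+02  1.33156102e-01  1.30391251e+01] [ 0.18760238  0.09587697 -0.60049705]
side [297.20576892 185.39978953] disc exp [297.73586762 180.97479787] rim [296.35905447 195.4505619 ]
top [297.69861705 163.39594723] disc exp [298.40307699 161.35556501] rim [296.33083992 167.63651323]
```

View pics/p7.png

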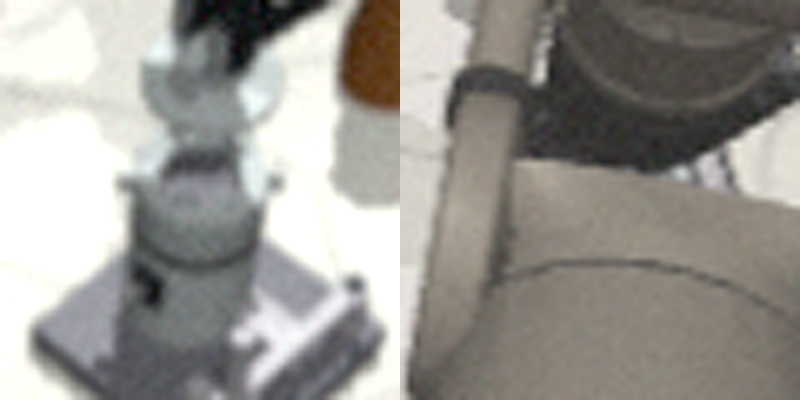

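```bash
python3 - <<'E'
from h import *
b=load("side7.npz")["frame"].mean(2).astype(int)
print("cols 284..311")
for r in range(173,214): print(r,b[r,284:312])
c=load("side7.npz")
P=np.array([.5871,-.0561,.1686-.0055])
for z in(.018,.026):
    a=np.radians(np.arange(0,360,2));q=np.array([proj(c,P+[.033*np.cos(t),.033*np.sin(t),z]) for t in a]);print("disc z",z,q.min(0).round(1),q.max(0).round(1))
a=np.radians(np.arange(0,360,2));q=np.array([proj(c,np.array([.588,-.0567,.12])+[.0325*np.cos(t),.0325*np.sin(t),0]) for t in a]);print("rim",q.min(0).round(1),q.max(0).round(1))
h=np.radians(13-45)
for sg in(1,-1):print("rib",proj(c,np.array([.588+sg*.0395*np.cos(h),-.0567+sg*.0395*np.sin(h),.12])))
E
```

```text
cols 284..311
173 [161 161 162 160 160 164 162 155 124  77  57  31  18  18  34  36  32  12
  17  14  21  18  17  10  20  26  54  95]
174 [160 162 161 160 162 159 160 157 130  77  50  34  37  49  59  55  35  31
  19  13  14  18  17  12  40  69 100 146]
175 [162 163 161 163 159 160 160 166 140  90  62  56  77  82  71  65  64  36
  14  14  10  20  37  50  99 134 155 170]
176 [162 160 161 163 162 160 167 167 148 103  79  85 101  94  69  67  65  41
  17  10  20  50  77 103 141 166 173 173]
177 [163 160 160 162 163 166 174 172 156 120  94  98 106  95  72  67  71  32
   8  20  24  71 119 143 165 175 175 175]
178 [161 164 163 160 155 162 168 164 153 115 100 103 102  97  74  69  66  40
  14  18  39  95 142 159 164 170 171 170]
179 [159 161 161 156 131 135 140 140 128 102  97 102 102  90  67  68  60  35
  16  25  72 121 148 153 155 163 169 168]
180 [161 162 162 156 120 107 108 110  99  85  86  91  91  76  64  66  59  34
  40  57  96 137 150 152 153 155 168 172]
181 [164 160 163 154 117 106 104 101  86  79  82  80  83  75  69  72  67  64
  71  96 128 146 152 152 150 151 172 175]
182 [162 164 16
[... 3270 characters left out ...]
  50
  64  65  75  93 110 113 110 110 120 139]
210 [108  90  65  40  31  48  65  72  67  66  63  59  58  60  63  62  68  73
  72  76  79  96 110 108 111 109 111 118]
211 [109  92  67  33  29  31  45  64  79  88  79  77  72  74  79  79  80  79
  79  78  76 104 113 112 113 112 118 115]
212 [108  90  73  52  39  24  22  47  80  84  85  84  85  87  86  84  86  85
  80  73  85 112 111 114 113 109 114 110]
213 [110  93  85  71  52  31  15  53  74  85  88  86  87  84  87  85  86  84
  81  76  93 127 121 115 113 112 113 110]
disc z 0.018 [286.8 174.9] [308.3 190.9]
disc z 0.026 [287.  173.1] [308.6 189.1]
rim [286.2 187.8] [306.5 203.4]
rib [308.70373052 195.47222877]
rib [284.02052161 195.42890581]
```

Call:
play_rows:
  moves: "0 0 0.05 0 0 0; 0 0 0.085 0 0 0; 0 0 0.095 0 0 0; 0 0 0.095 0 0 0"

```text
time_s: 17.02
ee_pos: [0.5879, -0.056, 0.132]
ee_rot: [-180.0, 0.0, 13.1]
wrist_force: [0.1, 0.1, 0.5]
grip_width: 0.0127
finger_force: 50.5
```

Call:
play_rows:
  moves: "0 0 0.006 0 0 0; 0 0 0.012 0 0 0; 0 0 0.018 0 0 0; 0 0 0.022 0 0 0; 0 0 0.022 0 0 0"

```text
time_s: 17.65
ee_pos: [0.5878, -0.0565, 0.123]
ee_rot: [-180.0, 0.0, 13.1]
wrist_force: [0.3, -0.0, 0.4]
grip_width: 0.0127
finger_force: 50.5
```

Call:
play_rows:
  moves: "0 0 0.004 0 0 0; 0 0 0.008 0 0 0; 0 0 0.012 0 0 0; 0 0 0.012 0 0 0"

```text
time_s: 18.15
ee_pos: [0.5878, -0.0564, 0.1182]
ee_rot: [-180.0, 0.0, 13.1]
wrist_force: [0.0, 0.0, -1.3]
grip_width: 0.0125
finger_force: 50.5
```

Call:
play_rows:
  moves: "0 0 0.006 0 0 0; 0 0 0.012 0 0 0; 0 0 0.018 0 0 0; 0 0 0.018 0 0 0"

```text
time_s: 18.65
ee_pos: [0.5878, -0.0564, 0.1109]
ee_rot: [-180.0, 0.0, 13.1]
wrist_force: [0.7, -0.6, -0.1]
grip_width: 0.0126
finger_force: 50.5
```

Call:
play_rows:
  moves: "0 0 0.002 0 0 0; 0 0 0.004 0 0 0; 0 0 0.005 0 0 0; 0 0 0.005 0 0 0"

```text
time_s: 19.15
ee_pos: [0.588, -0.0565, 0.1095]
ee_rot: [180.0, -0.0, 13.1]
wrist_force: [-0.6, 0.1, 1.2]
grip_width: 0.0128
finger_force: 50.8
```

Call:
play_rows:
  moves: "0 0 0.002 0 0 0; 0 0 0.004 0 0 0; 0 0 0.004 0 0 0"

```text
time_s: 19.52
ee_pos: [0.5882, -0.0565, 0.1094]
ee_rot: [180.0, -0.1, 13.1]
wrist_force: [-3.8, 0.8, 11.2]
grip_width: 0.0125
finger_force: 52.2
```

Call:
play_rows:
  moves: "0 0 -0.003 0 0 0; 0 0 -0.003 0 0 0.02; 0 0 -0.003 0 0 0.05; 0 0 -0.003 0 0 0.08; 0 0 -0.003 0 0 0.1; 0 0 -0.003 0 0 0.1"
  newtons: 70

```text
time_s: 20.27
ee_pos: [0.5885, -0.0564, 0.1095]
ee_rot: [-180.0, -0.1, -4.9]
wrist_force: [-0.1, 0.0, 5.9]
grip_width: 0.0122
finger_force: 71.9
```

```bash
python3 -c "
from bench import robot
s=robot.get_state();print(s['wrist_force'],s['moment'],s['ee_rot'],s['ee_pos'])"
```

```text
[-0.14277995  0.03616772  5.90784684] [0.06069398 0.0841316  0.01299386] [-1.79998227e+02 -9.60152828e-02 -4.90757263e+00] [ 0.58850257 -0.05642464  0.10949276]
```

Call:
play_rows:
  moves: "0 0 0 0 0 0.03; 0 0 0 0 0 0.06; 0 0 0 0 0 0.09; 0 0 0 0 0 0.12; 0 0 0 0 0 0.14; 0 0 0 0 0 0.151; 0 0 0 0 0 0.151; 0 0 0 0 0 0.151"

```text
time_s: 21.28
ee_pos: [0.5886, -0.0563, 0.1095]
ee_rot: [-179.9, -0.1, -32.0]
wrist_force: [-0.6, 0.8, 5.2]
grip_width: 0.0122
finger_force: 72.0
```

```bash
python3 - <<'E'
from bench import robot
from h import *
for i in range(4):
    c=robot.capture("side");s=robot.get_state();print(s['wrist_force'].round(1),s['moment'].round(3),s['ee_rot'].round(1),s['ee_pos'].round(4))
np.savez("side8.npz",**c);b=c["frame"].mean(2).astype(int)
print("cols 280..314")
for r in range(176,204): print(r,b[r,280:315])
h=np.radians(-32)
for z in (.13,.156):
  for sg in(1,-1):print("bar end",z,proj(c,[.588+sg*.024*np.cos(h),-.0567+sg*.024*np.sin(h),z]))
E
```

```text
[-0.   1.   5.4] [0.202 0.041 0.139] [-1.799e+02 -1.000e-01 -3.200e+01] [ 0.5886 -0.0563  0.1095]
[-1.1  1.2  4.2] [0.229 0.041 0.096] [-1.799e+02 -1.000e-01 -3.200e+01] [ 0.5886 -0.0563  0.1095]
[0.2 1.4 5.2] [0.125 0.062 0.066] [-1.799e+02 -1.000e-01 -3.200e+01] [ 0.5886 -0.0563  0.1095]
[-0.2  1.1  5.2] [0.161 0.026 0.044] [-1.799e+02 -1.000e-01 -3.200e+01] [ 0.5886 -0.0563  0.1095]
cols 280..314
176 [162 162 161 158 159 159 160 162 160 160 159 161 159 140  76  16   6  16
  20  30  46  56  42  23  25  54 124 165 176 176 177 173 176 176 175]
177 [166 163 162 158 162 162 163 161 163 162 165 160 161 145  83  27  10   1
  16  38  61  64  57  33   3  77 148 173 176 176 175 174 174 174 173]
178 [174 162 159 160 159 162 162 163 161 160 158 163 158 141  79  23  18   8
  20  36  65  70  59  32  18  87 155 171 173 172 172 169 169 169 172]
179 [179 167 165 163 159 161 165 161 161 164 163 162 159 139  80  22  13  20
  21  41  62  69  66  34  23  89 155 169 167 169 166 167 171 172 168]
180 [181 167 161 164 160 162 162 161 161 164 160 162 162 149  82  27  18   2
  16  37  68  73  63  30  32  98
[... 2884 characters left out ...]
 92  98 103 103 105 103
 102 102 120 154 155 136 115  89 108 162 185 190 189 187 190 191 182]
201 [190 192 188 190 194 177 126  72  68  74  83  88  88  90  99  97  98 100
  98  96 102 123 120 104  82  76 112 171 188 189 190 190 190 189 185]
202 [190 190 191 189 189 172 114  66  62  69  74  83  83  89  86  92  88  92
  96  91  90  93  93  86  78  69 115 172 191 189 189 189 188 190 186]
203 [191 188 189 188 187 167 109  62  57  65  75  82  82  83  86  84  82  87
  88  84  82  89  85  77  74  75 123 175 190 188 188 190 190 189 185]
bar end 0.13 [304.1499813  193.44941701]
bar end 0.13 [289.05751236 193.42354045]
bar end 0.156 [304.92438443 188.0907644 ]
bar end 0.156 [289.57897966 188.06611257]
```

Call:
play_rows:
  moves: "0 0 0 0 0 0; 0 0 0 0 0 0; 0 0 0 0 0 0; 0 0 0 0 0 0"

```text
time_s: 21.98
ee_pos: [0.5886, -0.0563, 0.1095]
ee_rot: [-179.9, -0.1, -32.0]
wrist_force: [-0.0, 0.6, 5.3]
grip_width: 0.0119
finger_force: 72.0
```

```bash
python3 -c "
from bench import robot
print(robot.get_state()['ee_rot'],robot.hand_in())"
```

```text
the job is handed in; nothing more can be done
[-1.79939042e+02 -8.82486531e-02 -3.20375098e+01] None
```

I handed the job in at 22 s: the latch is shut in its catch, and the lid is fully down, twisted 45° clockwise to the ribs and still gripped against its spring; no verdict came back.

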